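Roll the maple dowel to the bench stop

TASK

Gently roll the pale maple dowel forward along the bench, without picking it up, until it lies at rest against the face of the plywood bench stop, square to it. Leave the dark walnut dowel and the red-brown cherry dowel where they are.

Things in the scene. Friction and masses are not known exactly. Their poses are not given: they have to be found in the camera images.
- maple: Pale maple dowel, 45 mm diameter, 110 mm long, 120 g, one dark pencil line along it. Origin at its centre, x along its axis; z, towards the line, is up at first and turns as it rolls. Lies roughly parallel to the stop, centre 100 to 150 mm before its face. Shut fingers laid lightly on top and moved towards the stop roll it at half their speed; let go, it may roll on.
- walnut: Dark brown, nearly black walnut dowel of the same size (45 mm diameter, 110 mm long): a bystander that rolls at a touch. The three dowels lie in a ragged row along the stop, their near ends at least 20 mm apart along it, in any order. Origin at its centre, x along its axis.
- stop: Straight plywood batten fixed to the bench beyond the dowels: 460 mm long, 40 mm wide, 30 mm high. Origin at bench height in the middle of its working face, which looks to the dowels and the robot; y runs along the face, x points horizontally from the dowels into the batten.
- cherry: Red-brown cherry dowel of the same size (45 mm diameter, 110 mm long), the other bystander of the row; it too rolls at a touch. Origin at its centre, x along its axis.
Not all that is in view belongs to the job. Leave any orange or turquoise look-alike of the maple alone.

How it is judged:
By the outcome, as a careful person would: the job done as asked, in the order asked, and still so for the second after the job is handed in, with the robot touching nothing.
It also fails if it takes over 38 s, if anything falls off the work surface, if the arm or the gripper's body presses on something with over 40 N, if the wrist force passes 120 N, or if a joint passes its speed limit or range.

ROBOT

A 7-joint arm with a two-finger parallel gripper is mounted at the origin on the work surface. World frame = base frame: x ahead of the robot, y to its left, z up, the work surface at z = 0. Lengths are in m, angles in degrees, forces in N, time in s.
With the tool pointing down it reaches from about 0.425 to 0.875 m from the base axis. Payload 4.7 kg.
Tool frame: the origin (TCP) lies at the very end of the fingers, on their centre line; the grasp point (between the pads) lies 19 mm behind it; z points along the fingers, y is the line along which they close (so a half turn about z gives the same grasp; the last joint's range is limited). The gripper opens to 87 mm and grips with 3 to 60 N. Pads are 19 mm wide; open, the fingers measure 117 mm over their backs; the gripper's body (75 mm by 190 mm) begins 51 mm behind the grasp point.
Start: joints at [67.5, 18.392, -4.016, 83.108, 1.295, 78.541, -3.26], TCP at [0.257, -0.597, 0.223] pointing down, gripper open.
Joint ranges: [-163.93, 163.93], [-17.29, 119.83], [-79.2, 71.16], [3.27, 140.29], [-89.18, 269.18], [5.43, 117.66], [-154.24, 154.24]. Speed limits (degrees/s): [147.25, 147.25, 180, 180, 180, 180, 180].

INTERFACE

Orientations are given as [roll, pitch, yaw] about the fixed x, y, z axes, in that order (R = Rz(yaw) Ry(pitch) Rx(roll)).
In Python, from cell import get_obs, eyes, env gives the robot as it stands.
- The arm moves only by the tool servo_tool, never from a script. Its argument "series" is a list that holds one entry, the list of rows, each a list of 7 numbers: the shift along the tool's x, y, z in units of 300 mm (1.0 is 300 mm), then the turn, a rotation vector about the tool's x, y, z in units of pi rad (1.0 is pi rad), then the opening, from 0 (shut) to 1 (fully open). In form: [[[tx, ty, tz, wx, wy, wz, gripper], ...]]. A call has 1 to 12 rows; each row is the pose to reach, as a shift and turn from the pose commanded when the call began, along the tool's axes at that moment, turning the shorter way round; what a row does not reach only later rows make up. A row lasts 1/12 s, in which the tool goes at most 41.7 mm and 7.16 degrees, less where a joint would pass 70% of its speed; a pose out of reach is approached as far as the arm can. A call with a number of a shift or a turn outside -1 to 1 is refused whole. A call with a gripper value outside its range is refused whole. The fingers move at their own pace and stop on an object; "grip_force" is the grip in N (left out, the last holds). Time passes only in rows, so rows that repeat a pose let the fingers close. It gives the time, the measured TCP pose, the force, the opening and the grip force at its end, in the units of the state.
- get_obs(): the state, without advancing time (a new reading comes with each control period).
- eyes.read_camera(name): name is "scene" or "side" or "wrist"; returns a dict with "frame" (480x640x3 uint8, red, green, blue), "depth" (480x640 float32, m along the optical axis (not along the pixel's ray), 0 where there is no reading), "fx", "fy", "cx", "cy" (pixels), "distortion" ([k1, k2, p1, p2, k3] as OpenCV has them; the pictures are not rectified), "origin" and "rotation" of the camera in the world; the wrist camera has in their place "mount" (4x4, takes a point from camera to tool coordinates, whose origin is the TCP and whose axes are the flange's). Camera axes: x right, y down, z forward; pixel columns grow to the right and rows downward; lengths in m; the calibration is good to about 2 mm. A picture is of the moment at which its call begins: read the wrist's pose just before it.
- env.sign_off(): hands the job in; it is judged then, once.
The state is a dict: "time_s": time; "qpos": joint angles; "joint_velocities": joint speeds; "effort": joint torques, N m; "tool_pos": TCP position; "tool_rot": TCP orientation; "force": force on the tool from outside, world axes, zero at the start; "wrist_torque": the same for the moment, N m; "grip_width": finger opening in m; "grasp_force": force on a finger pad.
Only numpy, scipy, OpenCV 4.12 (cv2) and the standard library are available. Lean on these libraries where they do the work, as an engineer would, in place of code of your own. Each camera call takes 0.05 s, during which the arm holds its last target. There are 200 camera calls.

## Working session

There is one attempt and no reset: what is moved stays moved. The work goes in short steps, Python scripts to look and compute and a tool call to move; the robot and the scene stay as the last step left them, time stands still between calls to the robot, and variables do not carry over. Pictures are saved under pics/ and viewed, at most 10 in all, crops included, and the job is handed in when it is done.

Besides the shell and the picture viewer there is one more tool, called after "Call:" by a JSON object that holds its "name" and its "arguments". servo_tool: Moves the arm, as the interface text tells. Shifts and turns lie within -1 to 1; 1 stands for 300 mm of shift or pi rad of turn. Its arguments: {"type":"object","properties":{"series":{"type":"array"},"grip_force":{"type":"number"}},"required":["series"]}

```bash
mkdir -p pics; cat > h.py <<'E'
import numpy as np, cv2
from cell import get_obs, eyes, env
from scipy.spatial.transform import Rotation as R
def cam(n):
    o=get_obs(); c=eyes.read_camera(n)
    K=np.array([[c['fx'],0,c['cx']],[0,c['fy'],c['cy']],[0,0,1.]]); d=np.array(c['distortion'],float)
    if 'mount' in c:
        T=np.eye(4); T[:3,:3]=R.from_euler('xyz',o['tool_rot'],degrees=True).as_matrix(); T[:3,3]=o['tool_pos']
        T=T@np.array(c['mount']); Rm,t=T[:3,:3],T[:3,3]
    else: Rm,t=np.array(c['rotation']),np.array(c['origin'])
    return c,K,d,Rm,t
def save(c,name): cv2.imwrite('pics/'+name,c['frame'][:,:,::-1])
def plane(px,z,K,d,Rm,t):
    u=cv2.undistortPoints(np.array(px,float).reshape(-1,1,2),K,d)[:,0]
    r=np.c_[u,np.ones(len(u))]@Rm.T
    return t+r*((z-t[2])/r[:,2])[:,None]
def cloud(c,K,d,Rm,t):
    v,u=np.mgrid[0:480,0:640]; z=c['depth'].astype(float)
    n=cv2.undistortPoints(np.c_[u.ravel(),v.ravel()].astype(float).reshape(-1,1,2),K,d)[:,0]
    return ((np.c_[n,np.ones(len(n))]*z.reshape(-1,1))@Rm.T+t).reshape(480,640,3)
E
python3 - <<'E'
from h import *
for n in('scene','side'):
    c,K,d,Rm,t=cam(n); save(c,n+'0.png'); print(n,t.round(3),Rm.round(2).tolist())
o=get_obs(); print(o)
E
```

```text
scene [ 1.24  -0.354  0.712] [-128.51, -1.35, 59.74]
side [ 0.508 -0.446  0.547] [-133.17, 0.66, -3.41]
{'time_s': 0.1, 'qpos': array([67.50008067, 18.43559557, -4.01493009, 83.16914825,  1.29562185,
       78.54076099, -3.26012964]), 'joint_velocities': array([ 0.01373702, -0.05667346,  0.02974654, -0.21239812,  0.00371739,
        0.05225755, -0.02099177]), 'effort': array([ 5.49283891e-05, -4.92573452e+01, -4.05779500e-01, -3.13400173e+01,
       -6.42525335e-02,  3.94949690e-02,  9.40784116e-05]), 'tool_pos': array([ 0.25693055, -0.59651523,  0.2215511 ]), 'tool_rot': array([-1.79899761e+02,  6.30830688e-03,  2.33089706e+01]), 'force': array([0.62516256, 0.97969935, 0.0022548 ]), 'wrist_torque': array([0.00358559, 0.00656666, 0.03825273]), 'grasp_force': 0.0, 'grip_width': 0.08701493480527935}
```

View pics/scene0.png

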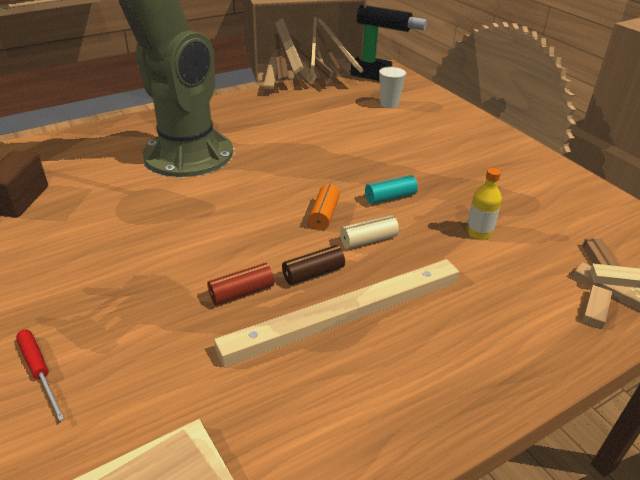

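View pics/side0.png

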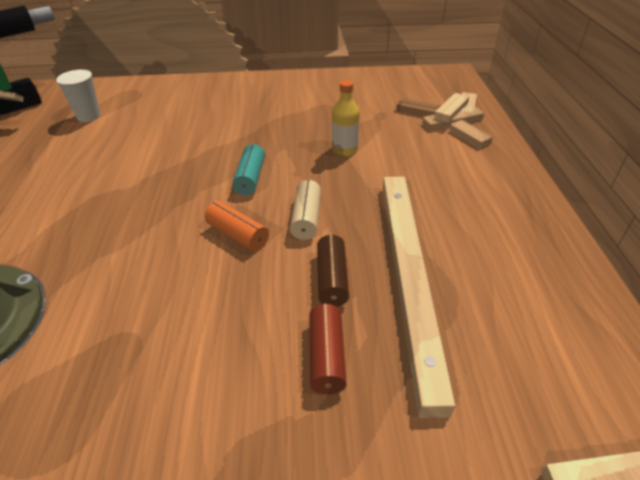

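Candidates in the scene picture: teal at (391,190), orange at (323,206) and a pale cream dowel at (369,233), which is (306,210) in side. The cream one is the maple: it is pale with a pencil line, lies in the row with walnut (314,265) and cherry (240,284), and is parallel to the stop. I'll measure it and confirm with a crop.

```bash
sed -i "s/Rm,t=np.array(c\['rotation'\]),np.array(c\['origin'\])/Rm,t=R.from_euler('xyz',c['rotation'],degrees=True).as_matrix(),np.array(c['origin'])/" h.py
cat >> h.py <<'E'
SEED={'scene':dict(maple=(369,235),stop=(340,312),walnut=(314,268),cherry=(240,286)),
      'side':dict(maple=(306,205),stop=(410,270),walnut=(332,270),cherry=(327,350))}
def meas(n):
    c,K,d,Rm,t=cam(n); P=cloud(c,K,d,Rm,t); hsv=cv2.cvtColor(c['frame'],cv2.COLOR_RGB2HSV)
    up=((P[:,:,2]>.012)&(P[:,:,2]<.07)&(c['depth']>0)).astype(np.uint8)
    pale=((hsv[:,:,1]<125)&(hsv[:,:,2]>120)).astype(np.uint8)
    out={}
    for k,s in SEED[n].items():
        m=up.copy()
        if k in('maple','stop'): m&=cv2.dilate(pale,np.ones((5,5),np.uint8))
        nl,L=cv2.connectedComponents(m); l=L[s[1],s[0]]
        if l==0: print(n,k,'no seed',P[s[1],s[0]]);continue
        out[k]=(P[L==l],L==l)
    return c,K,d,Rm,t,out
E
python3 - <<'E'
from h import *
for n in('scene','side'):
    c,K,d,Rm,t,out=meas(n)
    for k,(p,m) in out.items():
        zt=np.percentile(p[:,2],98); q=p[p[:,2]>zt-.008]
        r=cv2.minAreaRect((q[:,:2]*1000).astype(np.float32))
        print(n,k,len(p),'ztop',zt.round(4),'ctr',np.round(r[0],1),np.round(r[1],1),round(r[2],1),cv2.boxPoints(r).round(0).tolist())
    if n=='scene': cv2.imwrite('pics/crop1.png',cv2.resize(c['frame'][170:320,190:470,::-1],None,fx=2.8,fy=2.8,interpolation=cv2.INTER_CUBIC))
E
```

```text
scene maple 1205 ztop 0.0467 ctr [516.3 200.3] [113.6  34.8] 84.2 [[493.0, 145.0], [528.0, 142.0], [539.0, 255.0], [505.0, 259.0]]
scene stop 6035 ztop 0.0327 ctr [669.  46.] [461.8  44.5] 86.4 [[632.0, -183.0], [677.0, -186.0], [706.0, 275.0], [661.0, 278.0]]
scene walnut 1422 ztop 0.0462 ctr [550.3  50.6] [112.   35.6] 88.0 [[531.0, -5.0], [566.0, -6.0], [570.0, 106.0], [534.0, 107.0]]
scene cherry 1558 ztop 0.0462 ctr [534.1 -89.8] [110.9  37. ] 88.8 [[514.0, -145.0], [551.0, -146.0], [554.0, -35.0], [517.0, -34.0]]
side maple 1326 ztop 0.045 ctr [512.5 198.6] [113.9  34.5] 82.4 [[488.0, 144.0], [522.0, 140.0], [537.0, 253.0], [503.0, 257.0]]
side stop 7040 ztop 0.031 ctr [666.8  44.5] [459.8  41.5] 86.6 [[632.0, -184.0], [674.0, -186.0], [701.0, 273.0], [660.0, 275.0]]
side walnut 1911 ztop 0.0453 ctr [546.4  50. ] [112.9  34.1] 88.2 [[528.0, -6.0], [562.0, -7.0], [565.0, 106.0], [531.0, 107.0]]
side cherry 2857 ztop 0.0451 ctr [529.7 -89.9] [112.3  35.4] 88.3 [[510.0, -146.0], [546.0, -147.0], [549.0, -34.0], [514.0, -33.0]]
```

View pics/crop1.png

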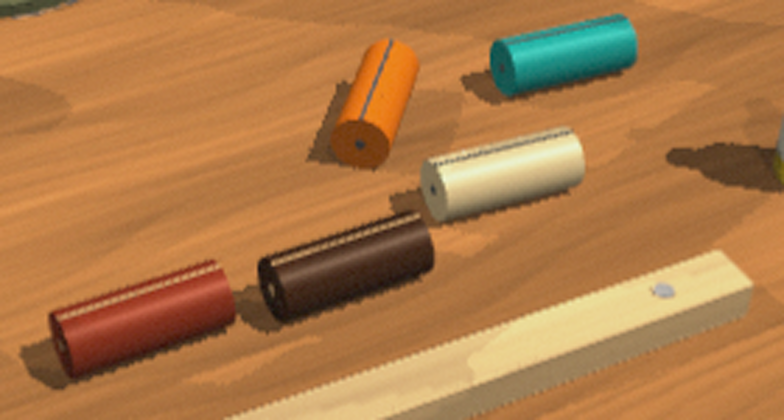

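The crop confirms it: the cream dowel with the dark pencil line, right of walnut, is maple. It's centred near (0.514, 0.199), with its axis about 3° off the stop (stop face normal about −3.5°). Next I'll locate the neighbours and work out the approach shift.

```bash
cat >> h.py <<'E'
def shift(px,py,pz,yaw):
    o=get_obs(); A=R.from_euler('xyz',o['tool_rot'],degrees=True)
    B=R.from_euler('xyz',[180,0,yaw],degrees=True)
    return np.r_[A.inv().apply(np.array([px,py,pz])-o['tool_pos'])/.3,(A.inv()*B).as_rotvec()/np.pi].round(4).tolist()
E
python3 - <<'E'
from h import *
c,K,d,Rm,t=cam('scene'); P=cloud(c,K,d,Rm,t)
up=((P[:,:,2]>.012)&(c['depth']>0)).astype(np.uint8); nl,L=cv2.connectedComponents(up)
for k,s in dict(teal=(391,191),orange=(322,208),bottle=(484,215)).items():
    p=P[L==L[s[1],s[0]]]; print(k,len(p),p.min(0).round(3),p.max(0).round(3))
for w in [(.45,-.3,.22,-3.5),(.49,0,.2,-3.5),(.455,.203,.15,-3.5)]: print(w,shift(*w))
E
```

```text
teal 976 [0.376 0.272 0.012] [0.438 0.389 0.049]
orange 865 [0.344 0.109 0.012] [0.449 0.217 0.049]
bottle 1581 [0.58  0.389 0.012] [0.632 0.441 0.153]
(0.45, -0.3, 0.22, -3.5) [0.9821, -0.6539, 0.0073, -0.0003, 0.0001, 0.1489]
(0.49, 0, 0.2, -3.5) [1.5003, -1.5194, 0.0747, -0.0003, 0.0001, 0.1489]
(0.455, 0.203, 0.15, -3.5) [1.6609, -2.1869, 0.2419, -0.0003, 0.0001, 0.1489]
```

Call:
{"name": "servo_tool", "arguments": {"series": [[[0.98,-0.65,0.0,0,0,0.149,0.7],[0.98,-0.65,0.0,0,0,0.149,0.7],[0.98,-0.65,0.0,0,0,0.149,0.7],[0.98,-0.65,0.0,0,0,0.149,0.7],[0.98,-0.65,0.0,0,0,0.149,0.7],[0.98,-0.65,0.0,0,0,0.149,0.7],[0.98,-0.65,0.0,0,0,0.149,0.7],[0.98,-0.65,0.0,0,0,0.149,0.7],[0.98,-0.65,0.0,0,0,0.149,0.7],[0.98,-0.65,0.0,0,0,0.149,0.7]]]}}

```text
time_s: 1.08
tool_pos: [0.454, -0.2949, 0.2229]
tool_rot: [-179.9, -0.1, -2.9]
force: [0.0, 0.4, -0.3]
grip_width: 0.0607
grasp_force: 0.0
```

```bash
python3 - <<'E'
from h import *
for w in [(.49,-.02,.2,-3.5),(.469,.2,.15,-3.5)]: print(w,shift(*w))
E
```

```text
(0.49, -0.02, 0.2, -3.5) [0.0732, -0.9209, 0.0785, -0.0007, -0.0006, 0.0033]
(0.469, 0.2, 0.15, -3.5) [-0.0343, -1.6494, 0.2466, -0.0007, -0.0006, 0.0033]
```

Call:
{"name": "servo_tool", "arguments": {"series": [[[0.06,-0.95,0.08,0,0,0.003,0.7],[0.06,-0.95,0.08,0,0,0.003,0.7],[0.06,-0.95,0.08,0,0,0.003,0.7],[0.06,-0.95,0.08,0,0,0.003,0.7],[0.06,-0.95,0.08,0,0,0.003,0.7],[0.06,-0.95,0.08,0,0,0.003,0.7],[0.06,-0.95,0.08,0,0,0.003,0.7],[0.06,-0.95,0.08,0,0,0.003,0.7]]]}}

```text
time_s: 1.75
tool_pos: [0.4855, -0.0099, 0.1985]
tool_rot: [-179.8, -0.0, -3.4]
force: [0.2, -0.1, -0.2]
grip_width: 0.0608
grasp_force: 0.0
```

```bash
python3 - <<'E'
from h import *
for w in [(.469,.2,.15,-3.5)]: print(w,shift(*w))
E
```

```text
(0.469, 0.2, 0.15, -3.5) [-0.0968, -0.6944, 0.1639, -0.001, -0.0001, 0.0004]
```

Call:
{"name": "servo_tool", "arguments": {"series": [[[-0.097,-0.69,0.16,0,0,0,0.7],[-0.097,-0.69,0.16,0,0,0,0.7],[-0.097,-0.69,0.16,0,0,0,0.7],[-0.097,-0.69,0.16,0,0,0,0.7],[-0.097,-0.69,0.16,0,0,0,0.7],[-0.097,-0.69,0.16,0,0,0,0.7],[-0.097,-0.69,0.16,0,0,0,0.7],[-0.097,-0.69,0.16,0,0,0,0.7]]]}}

```text
time_s: 2.42
tool_pos: [0.4714, 0.1891, 0.1503]
tool_rot: [179.9, 0.0, -4.1]
force: [-0.4, -0.3, -0.3]
grip_width: 0.061
grasp_force: 0.0
```

```bash
python3 - <<'E'
from h import *
for n in('side','wrist'):
    c,K,d,Rm,t=cam(n); save(c,n+'1.png')
for w in [(.469,.2,.017,-3.5),(.469,.2,.07,-3.5)]: print(w,shift(*w))
E
```

```text
(0.469, 0.2, 0.017, -3.5) [-0.0131, -0.0403, 0.4455, 0.0004, -0.0001, -0.0042]
(0.469, 0.2, 0.07, -3.5) [-0.013, -0.0401, 0.2688, 0.0004, -0.0001, -0.0042]
```

View pics/wrist1.png

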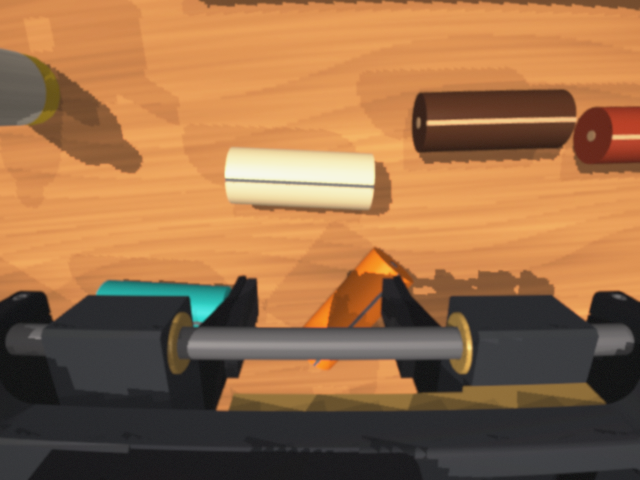

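The wrist view shows maple at (300,180) ahead of the fingers. The orange dowel's end reaches (375,248) and (410,280), near the right finger's landing place. I'll check that clearance.

```bash
python3 - <<'E'
from h import *
c,K,d,Rm,t=cam('wrist')
print('orange',plane([(375,248),(410,278)],.0225,K,d,Rm,t).round(4).tolist())
a=plane([(226,180),(375,185)],.045,K,d,Rm,t); print('line ends',a.round(4).tolist(), np.degrees(np.arctan2(*(a[0]-a[1])[[1,0]])))
print('rear',plane([(228,204),(373,210)],.0225,K,d,Rm,t).round(4).tolist())
P=cloud(c,K,d,Rm,t); 
hsv=cv2.cvtColor(c['frame'],cv2.COLOR_RGB2HSV)
m=(hsv[:,:,1]<125)&(hsv[:,:,2]>150)&(P[:,:,2]>.02)&(P[:,:,2]<.06); m[:130]=0;m[230:]=0; m[:,:200]=0
q=P[m]; q=q[q[:,2]>.03]; r=cv2.minAreaRect((q[:,:2]*1000).astype(np.float32)); print(r, q[:,2].max())
E
```

```text
orange [[0.4491, 0.1433, 0.0225], [0.4191, 0.1135, 0.0225]]
line ends [[0.5185, 0.2545, 0.045], [0.5066, 0.1449, 0.045]] 83.79308616181936
rear [[0.496, 0.2618, 0.0225], [0.4822, 0.144, 0.0225]]
((509.4721374511719, 100.96543884277344), (313.1988830566406, 52.43849182128906), 88.44029235839844) 0.04716773301346461
```

```bash
python3 - <<'E'
from h import *
print(get_obs()['tool_pos'],get_obs()['tool_rot'])
for w in [(.468,.201,.07,-3.5),(.468,.201,.016,-3.5)]: print(w,shift(*w))
E
```

```text
[0.47195302 0.18784674 0.15069868] [ 1.79942358e+02 -3.11482040e-02 -4.27068489e+00]
(0.468, 0.201, 0.07, -3.5) [-0.0166, -0.043, 0.2689, 0.0003, -0.0002, -0.0043]
(0.468, 0.201, 0.016, -3.5) [-0.0166, -0.0432, 0.4489, 0.0003, -0.0002, -0.0043]
```

Call:
{"name": "servo_tool", "arguments": {"series": [[[-0.017,-0.043,0.1,0,0,-0.004,0.7],[-0.017,-0.043,0.2,0,0,-0.004,0.7],[-0.017,-0.043,0.27,0,0,-0.004,0.7],[-0.017,-0.043,0.27,0,0,-0.004,0.7],[-0.017,-0.043,0.27,0,0,-0.004,0.7]]]}}

```text
time_s: 2.98
tool_pos: [0.4668, 0.2019, 0.0692]
tool_rot: [179.9, 0.1, -3.5]
force: [0.1, -0.6, 0.3]
grip_width: 0.0611
grasp_force: 0.0
```

```bash
python3 - <<'E'
from h import *
print(get_obs()['tool_pos'],get_obs()['tool_rot'])
for w in [(.468,.201,.016,-3.5)]: print(w,shift(*w))
E
```

```text
[0.46677091 0.20191575 0.06917163] [ 1.79945638e+02  1.00142383e-01 -3.45819712e+00]
(0.468, 0.201, 0.016, -3.5) [0.0046, 0.0026, 0.1772, 0.0003, 0.0006, 0.0002]
```

Call:
{"name": "servo_tool", "arguments": {"series": [[[0,0,0.06,0,0,0,0.7],[0,0,0.12,0,0,0,0.7],[0,0,0.16,0,0,0,0.7],[0,0,0.177,0,0,0,0.7],[0,0,0.177,0,0,0,0.7]]]}}

```text
time_s: 3.4
tool_pos: [0.467, 0.2031, 0.0164]
tool_rot: [180.0, 0.0, -3.4]
force: [0.6, -0.3, -0.1]
grip_width: 0.0612
grasp_force: 0.0
```

Call:
{"name": "servo_tool", "arguments": {"series": [[[0.01,0,0,0,0,0,0.7],[0.02,0,0,0,0,0,0.7],[0.03,0,0,0,0,0,0.7],[0.04,0,0,0,0,0,0.7],[0.05,0,0,0,0,0,0.7],[0.06,0,0,0,0,0,0.7],[0.07,0,0,0,0,0,0.7],[0.08,0,0,0,0,0,0.7],[0.09,0,0,0,0,0,0.7],[0.095,0,0,0,0,0,0.7],[0.1,0,0,0,0,0,0.7],[0.1,0,0,0,0,0,0.7]]]}}

```text
time_s: 4.4
tool_pos: [0.4971, 0.2018, 0.0164]
tool_rot: [-180.0, -0.0, -3.3]
force: [0.3, 0.3, -0.7]
grip_width: 0.0608
grasp_force: 0.0
```

```bash
python3 - <<'E'
from h import *
c,K,d,Rm,t=cam('side'); im=c['frame'][120:420,180:500,::-1]
cv2.imwrite('pics/s2.png',cv2.resize(im,None,fx=2,fy=2,interpolation=cv2.INTER_CUBIC))
print(get_obs()['tool_pos'],get_obs()['time_s'],get_obs()['force'])
E
```

```text
[0.49687025 0.20181143 0.01637284] 4.45 [-0.77331892 -0.67252823 -0.35873997]
```

View pics/s2.png

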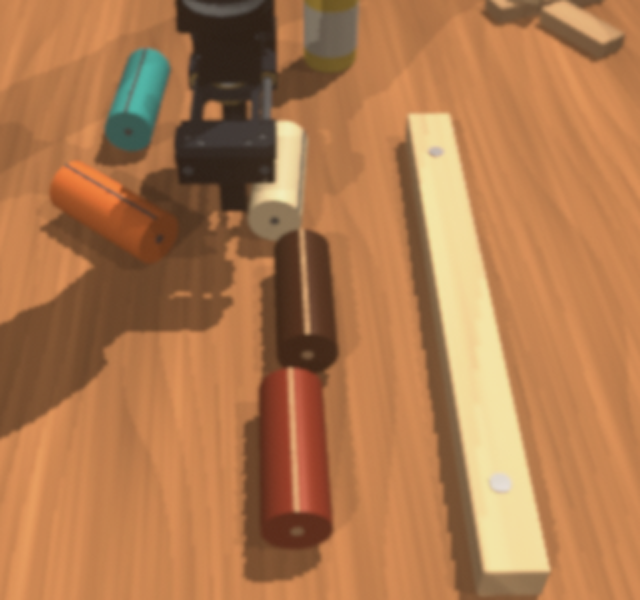

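The pencil line has moved to the front side of maple, at about (303,170) in the crop, so it is rolling rather than sliding. Walnut and cherry haven't moved. I'll keep pushing gently.

Call:
{"name": "servo_tool", "arguments": {"series": [[[0.005,0,0,0,0,0,0.7],[0.015,0,0,0,0,0,0.7],[0.027,0,0,0,0,0,0.7],[0.04,0,0,0,0,0,0.7],[0.053,0,0,0,0,0,0.7],[0.066,0,0,0,0,0,0.7],[0.079,0,0,0,0,0,0.7],[0.092,0,0,0,0,0,0.7],[0.105,0,0,0,0,0,0.7],[0.118,0,0,0,0,0,0.7],[0.131,0,0,0,0,0,0.7],[0.144,0,0,0,0,0,0.7]]]}}

```text
time_s: 5.45
tool_pos: [0.5403, 0.1993, 0.0164]
tool_rot: [180.0, 0.0, -3.3]
force: [-0.3, 0.3, -0.5]
grip_width: 0.0607
grasp_force: 0.1
```

Call:
{"name": "servo_tool", "arguments": {"series": [[[0.013,0,0,0,0,0,0.7],[0.026,0,0,0,0,0,0.7],[0.038,0,0,0,0,0,0.7],[0.05,0,0,0,0,0,0.7],[0.062,0,0,0,0,0,0.7],[0.074,0,0,0,0,0,0.7],[0.086,0,0,0,0,0,0.7],[0.098,0,0,0,0,0,0.7],[0.11,0,0,0,0,0,0.7],[0.122,0,0,0,0,0,0.7],[0.134,0,0,0,0,0,0.7],[0.144,0,0,0,0,0,0.7]]]}}

```text
time_s: 6.45
tool_pos: [0.5835, 0.1967, 0.0164]
tool_rot: [180.0, -0.0, -3.3]
force: [0.3, -0.2, 1.1]
grip_width: 0.0607
grasp_force: 0.0
```

Call:
{"name": "servo_tool", "arguments": {"series": [[[0.006,0,0,0,0,0,0.7],[0.011,0,0,0,0,0,0.7],[0.016,0,0,0,0,0,0.7],[0.02,0,0,0,0,0,0.7],[0.024,0,0,0,0,0,0.7],[0.028,0,0,0,0,0,0.7],[0.032,0,0,0,0,0,0.7],[0.032,0,0,0,0,0,0.7]]]}}

```text
time_s: 7.12
tool_pos: [0.5929, 0.1961, 0.0164]
tool_rot: [180.0, -0.0, -3.3]
force: [0.3, -0.1, 0.8]
grip_width: 0.0611
grasp_force: 0.0
```

```bash
python3 - <<'E'
from h import *
c,K,d,Rm,t=cam('side'); im=c['frame'][120:420,180:500,::-1]
cv2.imwrite('pics/s3.png',cv2.resize(im,None,fx=2,fy=2,interpolation=cv2.INTER_CUBIC))
print(get_obs()['tool_pos'],get_obs()['time_s'],get_obs()['force'])
E
```

```text
[0.59278604 0.19616256 0.01643162] 7.1667 [-0.35531174  0.46587728 -0.26480467]
```

View pics/s3.png

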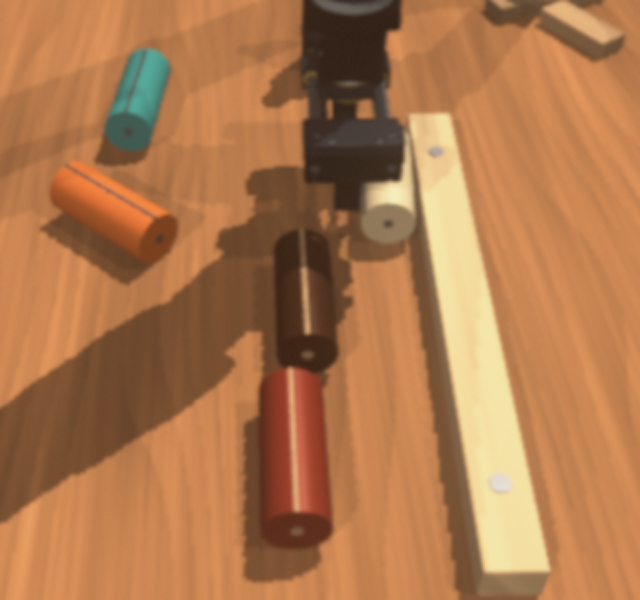

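Maple, at (388,200) in the crop, is now almost at the stop face (415,190), and the bystanders haven't moved. I'll creep forward until the force rises.

Call:
{"name": "servo_tool", "arguments": {"series": [[[0.004,0,0,0,0,0,0.7],[0.008,0,0,0,0,0,0.7],[0.012,0,0,0,0,0,0.7],[0.016,0,0,0,0,0,0.7],[0.02,0,0,0,0,0,0.7],[0.02,0,0,0,0,0,0.7]]]}}

```text
time_s: 7.67
tool_pos: [0.5989, 0.1958, 0.0164]
tool_rot: [180.0, -0.0, -3.3]
force: [-0.8, -0.1, 0.6]
grip_width: 0.0608
grasp_force: 0.3
```

Call:
{"name": "servo_tool", "arguments": {"series": [[[0.002,0,0,0,0,0,0.7],[0.004,0,0,0,0,0,0.7],[0.006,0,0,0,0,0,0.7],[0.006,0,0,0,0,0,0.7]]]}}

```text
time_s: 8.0
tool_pos: [0.5991, 0.1958, 0.0163]
tool_rot: [179.9, 0.1, -3.3]
force: [-4.1, -1.0, 3.4]
grip_width: 0.0609
grasp_force: 2.5
```

Contact: about 4 N against the stop. I'll back straight off slowly and look.

Call:
{"name": "servo_tool", "arguments": {"series": [[[-0.003,0,0,0,0,0,0.7],[-0.006,0,0,0,0,0,0.7],[-0.01,0,0,0,0,0,0.7],[-0.02,0,0,0,0,0,0.7],[-0.04,0,0,0,0,0,0.7],[-0.06,0,0,0,0,0,0.7],[-0.08,0,0,0,0,0,0.7],[-0.08,0,-0.1,0,0,0,0.7],[-0.1,0,-0.2,0,0,0,0.7],[-0.15,0,-0.3,0,0,0,0.7],[-0.2,0,-0.4,0,0,0,0.7],[-0.2,0,-0.4,0,0,0,0.7]]]}}

```text
time_s: 9.0
tool_pos: [0.5409, 0.2023, 0.1427]
tool_rot: [-179.9, -0.5, -3.2]
force: [1.4, 0.8, 0.8]
grip_width: 0.0608
grasp_force: 0.0
```

```bash
python3 - <<'E'
from h import *
c,K,d,Rm,t=cam('wrist'); save(c,'w4.png')
c,K,d,Rm,t=cam('scene'); im=c['frame'][170:370,190:480,::-1]
cv2.imwrite('pics/s4.png',cv2.resize(im,None,fx=2.7,fy=2.7,interpolation=cv2.INTER_CUBIC))
print(get_obs()['tool_pos'],get_obs()['time_s'],get_obs()['force'])
E
```

```text
[0.540782   0.19974532 0.13796428] 9.1 [ 1.50689079 -0.23328236 -0.36310684]
```

View pics/w4.png

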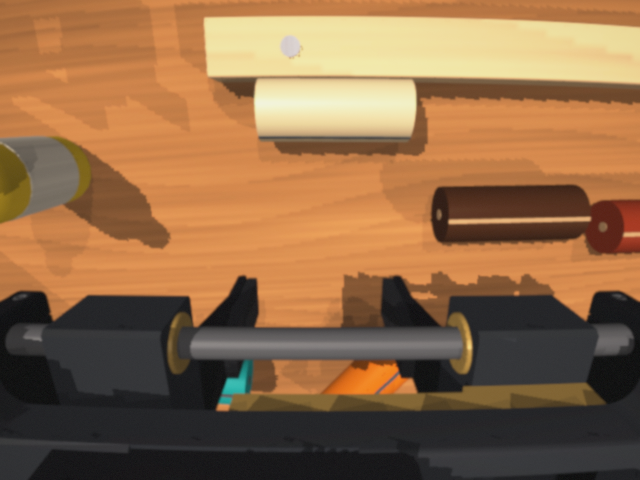

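View pics/s4.png

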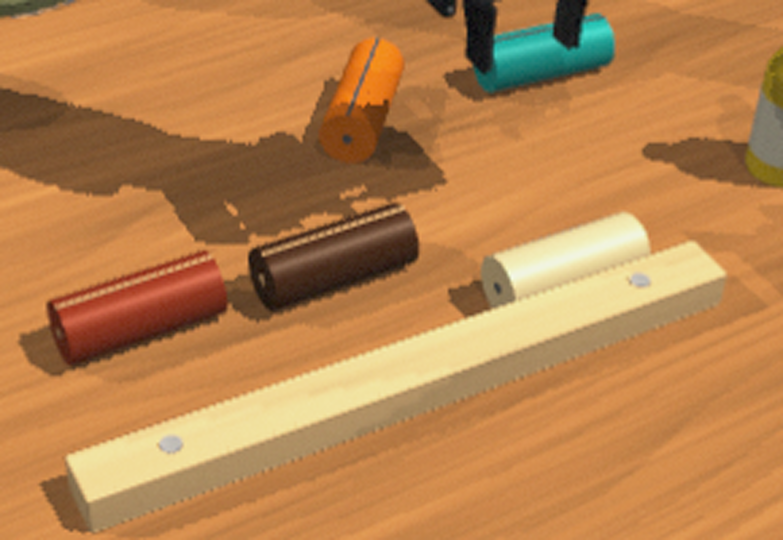

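The wrist view shows maple at (335,108) flush along the stop face (edge at row 78), with its line now at the rear (335,138). The scene view agrees, with walnut and cherry in place. Next is a numeric check of gap, squareness and rest.

```bash
python3 - <<'E'
from h import *
c,K,d,Rm,t=cam('wrist')
# stop top front edge (z=.03) left of / right of maple; maple silhouette rear (z~.0225)
e=plane([(215,77),(560,82)],.03,K,d,Rm,t); print('edge',e.round(4).tolist(),np.degrees(np.arctan2(*(e[0]-e[1])[[1,0]])))
l=plane([(260,138),(410,138)],.034,K,d,Rm,t); print('line',l.round(4).tolist(),np.degrees(np.arctan2(*(l[0]-l[1])[[1,0]])))
P=cloud(c,K,d,Rm,t)
q=P[80:142,250:420].reshape(-1,3); q=q[(q[:,2]>.025)&(q[:,2]<.06)]
n=np.array([.998,-.061]); s=q[:,:2]@np.array([.061,.998]); u=q[:,:2]@n; sm=np.median(s)
for lo,hi in((-50,-30),(-30,-10),(-10,10),(10,30),(30,50)):
    k=(s-sm>lo/1e3)&(s-sm<hi/1e3); A=np.c_[2*u[k],2*q[k,2],np.ones(k.sum())]
    x=np.linalg.lstsq(A,u[k]**2+q[k,2]**2,rcond=None)[0]; print('axis u,z,r',x[:2].round(4),np.sqrt(x[2]+x[0]**2+x[1]**2).round(4))
print('stop face u',(e[:,:2]@n).round(4))
c,K,d,Rm,t,_=0,0,0,0,0,0
for n_ in('side','side'):
    c,K,d,Rm,t=cam(n_); P=cloud(c,K,d,Rm,t); up=((P[:,:,2]>.012)&(P[:,:,2]<.07)).astype(np.uint8); _,L=cv2.connectedComponents(up)
    for k in('walnut','cherry'):
        sx=SEED['side'][k]; p=P[L==L[sx[1],sx[0]]]; q=p[p[:,2]>np.percentile(p[:,2],98)-.008]
        print(k,cv2.minAreaRect((q[:,:2]*1000).astype(np.float32)))
E
```

```text
edge [[0.6582, 0.2668, 0.03], [0.6434, 0.0236, 0.03]] 86.50277859212602
line [[0.6151, 0.2389, 0.034], [0.6092, 0.1323, 0.034]] 86.81802936243899
axis u,z,r [0.6196 0.0225] 0.0221
axis u,z,r [0.6194 0.0223] 0.0222
axis u,z,r [0.6194 0.0223] 0.0222
axis u,z,r [0.6193 0.0224] 0.0221
axis u,z,r [0.6192 0.0224] 0.0222
stop face u [0.6406 0.6406]
walnut ((547.0033569335938, 50.12765884399414), (112.04077911376953, 34.67021179199219), 87.89091491699219)
cherry ((529.3553466796875, -90.17190551757812), (112.06033325195312, 35.302391052246094), 87.39248657226562)
walnut ((546.6455078125, 50.04570007324219), (112.67977905273438, 34.08085250854492), 88.18765258789062)
cherry ((529.3613891601562, -89.43899536132812), (113.027587890625, 34.03969955444336), 88.09436798095703)
```

Maple is against the face (gap about 0), square to within 0.3°, and the bystanders haven't moved.

```bash
python3 -c "
from h import *
print(env.sign_off())"
```

```text
the job is handed in; nothing more can be done
None
```

The maple dowel was rolled, never lifted, to rest against the plywood stop, square to it within about 0.3°; walnut and cherry were not moved, and the job was handed in at about 9 s.

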